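# Pad out a sample carton and hold it shut for taping

### The job

Stop the jar rattling in its carton: lay blue packing pads flat, one squarely on another, on the middle of the jar's lid until the stack stands just proud of the carton's rim, and leave any spare pads out on the table. Then fold the top flap over, press it fully shut with the fingers so that it squeezes the pads snugly without crushing anything, and finish while still holding it down, ready for a colleague to tape; leave everything else on the table alone.

Things in the scene. Friction and masses are not known exactly. Their poses are not given: they have to be found in the camera images.
- carton: open brown shipping carton, fixed, 160 x 160 mm outside, walls 5 mm, rim 115 mm above the table; origin at the centre of its underside, on the table. Its top flap is hinged along the rim of its +y wall; three short flaps hang outside the other walls, standing out up to 20 mm. Inside, black foam fills it up to 60 mm above the table round the jar.
- jar: glass jar with a flat white lid of 82 mm diameter, nested upright at the middle of the carton in springy foam; origin at the centre of the lid's TOP face, which lies 11 to 28 mm below the carton's rim. Pressed from above it starts to give at about 2.5 N, then about 1.2 mm more per newton, at most 15 mm, and springs back.
- flap (a joint): the carton's top flap, a stiff panel 158 mm wide, 158 mm from hinge to free edge, 4 mm thick: 0 = folded shut and level, its underside flush with the rim (it goes no lower); 1.57 = upright; up to 2.1 rad leaning outward. The stiff crease stays where it is left (about 0.12 N m to turn it).
- flap_edge (a point): middle of the flap's free edge
- flap_hinge (a point): middle of the flap's hinge line: on the rim, at the +y wall's outer face; the line runs along the carton's x
- pad1_center (a point): blue packing pad of stiff foam board, 50 x 75 x 10 mm thick, 30 g; its centre (half-way up); x along the 50 mm side, y along the 75 mm side, z up. Starts flat on the table, under pad2.
- pad2_center (a point): blue packing pad of stiff foam board, 50 x 75 x 10 mm thick, 30 g; its centre (half-way up); x along the 50 mm side, y along the 75 mm side, z up. Starts flat on top of pad1, edges level with it.
- pad3_center (a point): blue packing pad of stiff foam board, 50 x 75 x 10 mm thick, 30 g; its centre (half-way up); x along the 50 mm side, y along the 75 mm side, z up. Starts flat on the table, under pad4, in a second pile.
- pad4_center (a point): blue packing pad of stiff foam board, 50 x 75 x 10 mm thick, 30 g; its centre (half-way up); x along the 50 mm side, y along the 75 mm side, z up. Starts flat on top of pad3, edges level with it.
- spare_jar: spare glass jar with white lid, 72 diameter x 54 high mm; a bystander, leave alone; origin under its centre
- vented_pod: white pod with holes in its top, 68 x 68 mm; a bystander, leave alone; origin under its centre
- black_jar: black jar, 70 x 75 mm; a bystander, leave alone; origin under its centre
- cup: small white cup, 54 x 45 mm; a bystander, leave alone; origin under its centre
- tape_roll: roll of brown packing tape lying flat, 90 x 48 mm; a bystander, leave alone; origin under its centre
- box_knife: yellow box knife, 175 long x 18 mm; a bystander, leave alone; origin under its centre
- timer: white pocket timer, 115 x 30 x 13 mm; a bystander, leave alone; origin under its centre
Not all that is in view belongs to the job. Leave any black or pink look-alike of the part that bears pad2_center alone.

How it is judged (in metres and radians):
On the way, in this order (a step that is already met when the one before it is completed fails the run):
1. at least two pads lie flat on one another on the jar's lid, let go, while the flap is still open (value of joint flap above 1 rad and (((horizontal distance between pad1_center and jar below 0.02 m and z of pad1_center in the frame of jar between 0.011 and 0.045 m and angle between pad1_center's own z axis and vertical below 0.12 rad) and contact force between the fingers and pad1 below 0.2 N) or ((horizontal distance between pad2_center and jar below 0.02 m and z of pad2_center in the frame of jar between 0.011 and 0.045 m and angle between pad2_center's own z axis and vertical below 0.12 rad) and contact force between the fingers and pad2 below 0.2 N) or ((horizontal distance between pad3_center and jar below 0.02 m and z of pad3_center in the frame of jar between 0.011 and 0.045 m and angle between pad3_center's own z axis and vertical below 0.12 rad) and contact force between the fingers and pad3 below 0.2 N) or ((horizontal distance between pad4_center and jar below 0.02 m and z of pad4_center in the frame of jar between 0.011 and 0.045 m and angle between pad4_center's own z axis and vertical below 0.12 rad) and contact force between the fingers and pad4 below 0.2 N))), for 0.2 s.
2. the flap is folded over onto the pads (value of joint flap below 0.25 rad), for 0.1 s.
At the end, for the whole second after the job is handed in: The fingers press the flap with 2 to 35 N and hold it within 0.05 rad of level; it bears on a pad, and a pad on the jar, with 0.8 N or more; every pad is either flat in the stack, centre within 20 mm of the jar's axis, or more than 120 mm from the carton's centre (value of joint flap below 0.05 rad and contact force between the fingers and flap between 2 and 35 N and contact force between any of pad1, pad2, pad3, pad4 and flap above 0.8 N and contact force between any of pad1, pad2, pad3, pad4 and jar above 0.8 N and ((horizontal distance between pad1_center and jar below 0.02 m and z of pad1_center in the frame of jar between 0 and 0.045 m and angle between pad1_center's own z axis and vertical below 0.12 rad) or horizontal distance between pad1_center and carton above 0.12 m) and ((horizontal distance between pad2_center and jar below 0.02 m and z of pad2_center in the frame of jar between 0 and 0.045 m and angle between pad2_center's own z axis and vertical below 0.12 rad) or horizontal distance between pad2_center and carton above 0.12 m) and ((horizontal distance between pad3_center and jar below 0.02 m and z of pad3_center in the frame of jar between 0 and 0.045 m and angle between pad3_center's own z axis and vertical below 0.12 rad) or horizontal distance between pad3_center and carton above 0.12 m) and ((horizontal distance between pad4_center and jar below 0.02 m and z of pad4_center in the frame of jar between 0 and 0.045 m and angle between pad4_center's own z axis and vertical below 0.12 rad) or horizontal distance between pad4_center and carton above 0.12 m)); the arm keeps its last pose, push and grip.
It fails at once if the flap is pressed harder than 50 N (contact force between the fingers and flap above 50 N).
It fails at once if the jar is pushed by the robot itself with more than 15 N (contact force between any of the fingers, the arm and jar above 15 N).
It fails at once if a bystander is shifted more than 30 mm or tipped (distance of any of spare_jar, vented_pod, black_jar, cup, tape_roll, box_knife, timer from where it was at the start of the episode above 0.03 m or angle between any of spare_jar, vented_pod, black_jar, cup, tape_roll, box_knife, timer's own z axis and vertical above 0.5 rad).
It also fails if it takes over 72 s, if anything falls off the work surface, if the arm or the gripper's body presses on something with over 40 N, if the wrist force passes 120 N, or if a joint passes its speed limit or range.

### The arm

A 6-joint arm with a two-finger parallel gripper is mounted at the origin on the work surface. World frame = base frame: x ahead of the robot, y to its left, z up, the work surface at z = 0. Lengths are in mm, angles in rad, forces in N, time in s.
With the tool pointing down it reaches from about 275 to 1000 mm from the base axis. Payload 8.4 kg.
Tool frame: the origin (TCP) lies between the finger pads; the fingertips stand ahead of it and the grasp point (between the pads) lies 3 mm ahead of it (arm.finger_overhang is the y of the fingertips in the tool frame, in mm); y points along the fingers, x is the direction in which the jaws open and shut, and the axes are right-handed (so a half turn about y gives the same grasp; the last joint's range is limited). The gripper opens to 85 mm and grips with 20 to 120 N. Pads are 22 mm wide; open, the fingers measure 114 mm over their backs; the gripper's body (76 mm by 85 mm) begins 54 mm behind the grasp point. The pads swing forward as they close: fully open they stand 13 mm farther back than shut.
Start: joints at [-1.35, 0.353, 1.633, -0, 1.155, -0.002], TCP at [138.099, -609.555, 253.281] pointing down, gripper open.
Joint ranges: [-2.63, 2.63], [-0.92, 2.1], [0.06, 2.66], [-1.3, 4.44], [0, 2.69], [-3.02, 3.02]. Speed limits (rad/s): [2.22, 2.22, 2.79, 3.14, 3.14, 3.14].

### API

Orientations are given as a rotation vector (axis times angle).
In Python, from rig import arm gives the robot as it stands.
- The arm moves only by the tool jog_arm, never from a script. Its argument "deltas" is one flat list of numbers, 5 for each row, row after row: the shift along the tool's x, y, z in m, then the turn about the tool's y in degrees, then the closure, from -1 (fully open) to 1 (shut). A call has exactly 10 rows; each row is the pose to reach, as a shift and turn from the pose commanded when the call began, along the tool's axes at that moment; what a row does not reach only later rows make up. A row lasts 1/10 s, in which the tool goes at most 50 mm and 8.59 degrees, less where a joint would pass 70% of its speed; a pose out of reach is approached as far as the arm can. A call with a gripper value outside its range is refused whole. The fingers move at their own pace and stop on an object; "grip_force" is the grip in N (left out, the last holds). Time passes only in rows, so rows that repeat a pose let the fingers close, or fill a call up. It gives the time, the measured TCP pose, the force and the opening at its end, in the units of the state.
- arm.read_state(): the state, without advancing time (a new reading comes with each control period).
- arm.read_camera(name): name is "scene" or "side" or "wrist"; returns (picture, depth): 420x560x3 uint8, blue, green, red; 420x560 float32, mm along the optical axis (not along the pixel's ray), 0 where there is no reading.
- arm.calibration(name): a dict with "K" (3x3 intrinsics, pixels), "T" (4x4, takes a point from camera to world coordinates). Camera axes: x right, y up, looking along -z (the intrinsics and any distortion apply to the point x, -y, -z); pixel columns grow to the right and rows downward; lengths in mm; the calibration is good to about 2 mm. A picture is of the moment at which its call begins: read the wrist's pose just before it. calibration takes no time and is no camera call; for the wrist camera it gives the pose at the moment of the call.
- arm.hand_in(): hands the job in, once; it reports no verdict.
The state is a dict: "clock": time; "joint_pos": joint angles; "dq": joint speeds; "effort": joint torques, N m; "eef_pos": TCP position; "ee_rot": TCP orientation; "force": force on the tool from outside, world axes, zero at the start; "wrist_torque": the same for the moment, N m; "width": opening from 0.0 (shut) to 1.0 (fully open).
Only numpy, scipy, OpenCV 4.12 (cv2) and the standard library are available. Lean on these libraries where they do the work, as an engineer would, in place of code of your own. Each camera call takes 0.05 s, during which the arm holds its last target.

## Working session

There is one attempt and no reset: what is moved stays moved. The work goes in short steps, Python scripts to look and compute and a tool call to move; the robot and the scene stay as the last step left them, time stands still between calls to the robot, and variables do not carry over. Pictures are saved under pics/ and viewed, and the job is handed in when it is done.

Besides the shell and the picture viewer there is one more tool, called after "Call:" as name(argument=value, ...) on one line, values as JSON. jog_arm: Moves the arm, as the interface text tells. Its arguments: {"type":"object","properties":{"deltas":{"type":"array"},"grip_force":{"type":"number"}},"required":["deltas"]}

```bash
mkdir -p pics; ls; python3 - <<'E'
from rig import arm
import cv2,json,numpy as np
s=arm.read_state();print({k:np.round(v,3).tolist() for k,v in s.items()})
print(arm.finger_overhang)
for n in ["scene","side","wrist"]:
    c=arm.calibration(n);print(n,np.round(c["K"],2).tolist(),np.round(c["T"],3).tolist(),[k for k in c])
    p,d=arm.read_camera(n);cv2.imwrite(f"pics/{n}0.png",p);np.savez(f"pics/{n}0.npz",p=p,d=d,T=c["T"],K=c["K"])
E
```

```text
pics
{'clock': 0.0, 'joint_pos': [-1.35, 0.354, 1.634, -0.0, 1.155, -0.002], 'dq': [-0.002, -0.001, -0.0, 0.001, 0.001, -0.001], 'effort': [0.003, -60.524, -34.207, 0.0, 0.009, -0.0], 'eef_pos': [138.008, -609.105, 252.557], 'ee_rot': [-1.305, 1.044, -1.042], 'force': [-0.42, 0.661, 0.362], 'wrist_torque': [0.016, 0.043, 0.034], 'width': 0.999}
22.0
scene [[518.31, 0.0, 279.91], [0.0, 518.31, 206.65], [0.0, 0.0, 1.0]] [[-0.828, -0.359, 0.432, 1188.048], [0.561, -0.506, 0.655, 942.229], [-0.016, 0.784, 0.62, 996.815], [0.0, 0.0, 0.0, 1.0]] ['K', 'T']
side [[419.9, 0.0, 277.94], [0.0, 419.9, 216.82], [0.0, 0.0, 1.0]] [[0.976, 0.113, -0.188, 383.362], [-0.219, 0.553, -0.804, -835.414], [0.014, 0.825, 0.565, 658.457], [0.0, 0.0, 0.0, 1.0]] ['K', 'T']
wrist [[343.13, 0.0, 288.24], [0.0, 343.13, 210.4], [0.0, 0.0, 1.0]] [[0.222, 0.934, 0.28, 209.48], [-0.975, 0.213, 0.062, -594.198], [-0.002, -0.287, 0.958, 371.876], [0.0, 0.0, 0.0, 1.0]] ['K', 'T']
```

View pics/scene0.png

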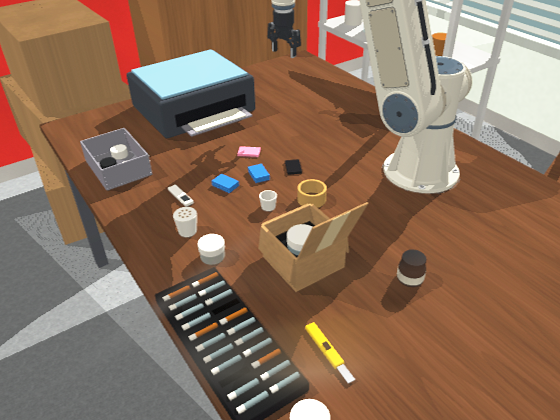

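View pics/side0.png

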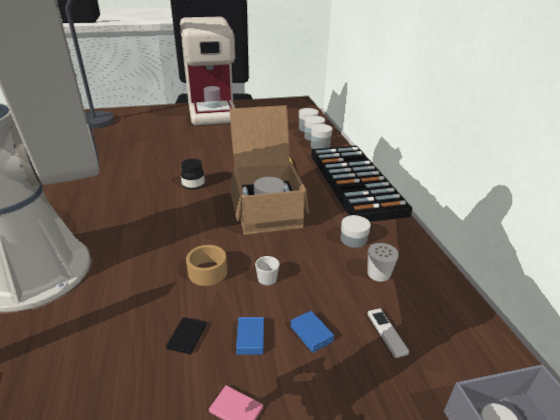

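View pics/wrist0.png

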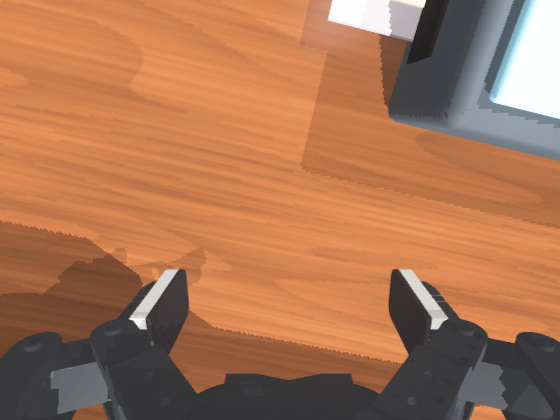

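The scene view shows two blue pad piles at (224,183) and (259,173). In the side view they are at (251,335) and (312,330). There is a black look-alike at side (187,335) and a pink one at (237,406). The carton is at side (270,195) with its flap open. I'll confirm the piles in crops and measure them with depth.

```bash
cat > h.py <<'E'
import numpy as np,cv2
def load(n):
    z=np.load(f"pics/{n}.npz");return z["p"],z["d"],z["T"],z["K"]
def cloud(d,T,K):
    v,u=np.mgrid[:d.shape[0],:d.shape[1]]
    x=(u-K[0,2])/K[0,0]*d;y=(v-K[1,2])/K[1,1]*d
    P=np.stack([x,-y,-d,np.ones_like(d)],-1)@T.T
    P=P[...,:3].copy();P[d<=0]=np.nan;return P
def shot(arm,n,name):
    c=arm.calibration(n);p,d=arm.read_camera(n)
    cv2.imwrite(f"pics/{name}.png",p);np.savez(f"pics/{name}.npz",p=p,d=d,T=c["T"],K=c["K"])
E
python3 - <<'E'
from h import *
for n in ["scene0","side0"]:
    p,d,T,K=load(n);P=cloud(d,T,K)
    hsv=cv2.cvtColor(p,cv2.COLOR_BGR2HSV)
    m=((hsv[...,0]>100)&(hsv[...,0]<125)&(hsv[...,1]>150)&(hsv[...,2]>50)).astype(np.uint8)
    k,l,st,c=cv2.connectedComponentsWithStats(m)
    for i in range(1,k):
        if st[i,4]<60: continue
        Q=P[l==i];zt=np.nanpercentile(Q[:,2],70);t=Q[Q[:,2]>zt-4]
        r=cv2.minAreaRect(t[:,:2].astype(np.float32))
        print(n,c[i].round(),st[i,4],"z",np.nanpercentile(Q[:,2],[5,50,95]).round(1),[np.round(a,2) for a in r])
for n,b,f in [("scene0",(100,160,230,330),4),("side0",(120,400,220,310),3)]:
    p=load(n)[0]
    if n=="scene0": c=p[140:330,150:390];c=cv2.resize(c,None,fx=3.3,fy=3.1,interpolation=cv2.INTER_CUBIC)
    else: c=p[90:420,160:420];c=cv2.resize(c,None,fx=1.8,fy=1.8,interpolation=cv2.INTER_CUBIC)
    cv2.imwrite(f"pics/{n}crop.png",c)
E
```

```text
scene0 [258. 173.] 261 z [ 4.6 18.1 22.7] [array([ 460.24, -292.4 ]), array([82.46, 49.82]), np.float64(77.4)]
scene0 [225. 183.] 314 z [ 3.3 18.3 22.8] [array([ 579.15, -306.21]), array([56.45, 79.92]), np.float64(17.52)]
side0 [312. 331.] 953 z [ 5.7 18.3 20.4] [array([ 577.23, -310.69]), array([50.92, 73.22]), np.float64(19.95)]
side0 [250. 336.] 900 z [ 5.6 18.7 20.7] [array([ 457.66, -297.33]), array([74.85, 47.1 ]), np.float64(79.15)]
```

View pics/scene0crop.png

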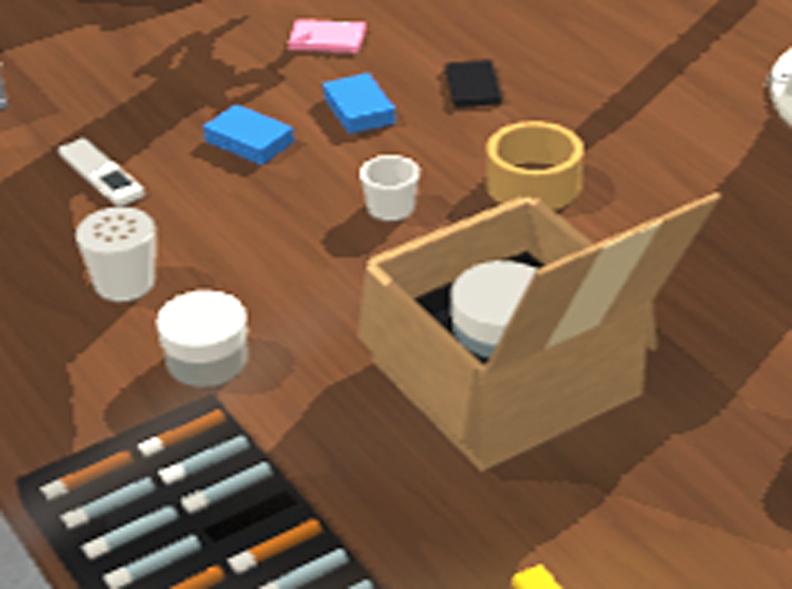

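View pics/side0crop.png

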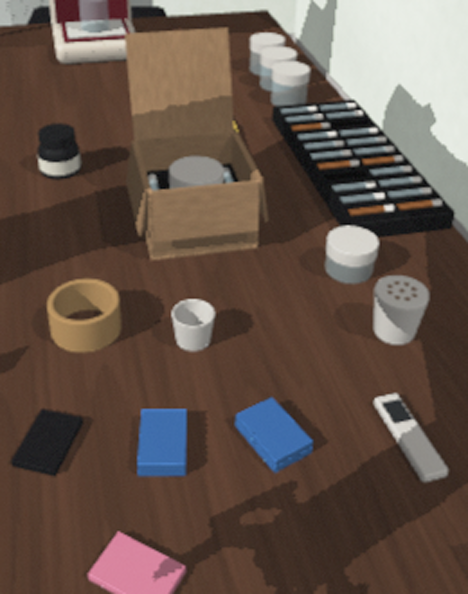

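The crops confirm it. Both blue piles are two pads high (top ~19–20 mm), while the pink and black pieces are thin look-alikes and stay alone. Next I'll measure the carton, lid and flap.

```bash
python3 - <<'E'
from h import *
for n in ["scene0","side0"]:
    p,d,T,K=load(n);P=cloud(d,T,K).reshape(-1,3)
    # carton region estimate
    c=cloud(d,T,K)
    uv=(303,240) if n=="scene0" else (270,187)
    print(n,"lid px",c[uv[1],uv[0]].round(1))
    L=c[uv[1],uv[0]]
    m=(abs(P[:,0]-L[0])<130)&(abs(P[:,1]-L[1])<130)
    Q=P[m]
    h,e=np.histogram(Q[:,2],bins=np.arange(70,135,2));print([(int(a),int(b)) for a,b in zip(e,h)])
    r=Q[(Q[:,2]>111)&(Q[:,2]<119)]
    print("rim pts rect",[np.round(a,1) for a in cv2.minAreaRect(r[:,:2].astype(np.float32))])
    near=P[(np.hypot(P[:,0]-L[0],P[:,1]-L[1])<55)&(P[:,2]>80)&(P[:,2]<110)]
    print("lid z",np.median(near[:,2]),"c",cv2.minEnclosingCircle(near[:,:2].astype(np.float32)))
    f=Q[(Q[:,2]>130)];f=f[:, :]
    cc=f.mean(0);u,s,vt=np.linalg.svd(f-cc,full_matrices=False);print("flap c",cc.round(1),"normal",vt[2].round(3),"z range",f[:,2].min(),f[:,2].max(),s.round(0),len(f))
    print(" table z:",np.median(P[(abs(P[:,0]-520)<15)&(abs(P[:,1]+300)<20)][:,2]))
E
```

```text
scene0 lid px [592.1 143.2  98.4]
[(70, 80), (72, 86), (74, 84), (76, 75), (78, 107), (80, 90), (82, 83), (84, 101), (86, 82), (88, 108), (90, 87), (92, 88), (94, 109), (96, 132), (98, 221), (100, 222), (102, 139), (104, 97), (106, 99), (108, 64), (110, 74), (112, 148), (114, 184), (116, 84), (118, 37), (120, 20), (122, 14), (124, 21), (126, 15), (128, 13), (130, 14), (132, 13)]
rim pts rect [array([579.7, 125. ]), array([174.3, 172.5]), np.float64(89.6)]
lid z 99.57461224515589 c ((585.2009887695312, 125.3862533569336), 40.21943664550781)
flap c [585.5 244.4 203.1] normal [ 0.012  0.928 -0.373] z range 130.28426213728812 263.95644848057657 [1699. 1536.   40.] 1307
 table z: 0.10257952968760264
side0 lid px [580.2 101.3  98.7]
[(70, 78), (72, 78), (74, 81), (76, 92), (78, 89), (80, 106), (82, 86), (84, 102), (86, 106), (88, 92), (90, 110), (92, 97), (94, 115), (96, 172), (98, 335), (100, 168), (102, 98), (104, 94), (106, 99), (108, 105), (110, 121), (112, 266), (114, 204), (116, 44), (118, 42), (120, 45), (122, 37), (124, 39), (126, 46), (128, 43), (130, 48), (132, 38)]
rim pts rect [array([577. , 123.8]), array([176.8, 168.6]), np.float64(89.8)]
lid z 98.76557503756419 c ((578.8987426757812, 118.53024291992188), 41.49469757080078)
flap c [577.8 221.1 155.3] normal [ 0.008  0.934 -0.358] z range 130.04751716922806 188.29615346703122 [1511.  529.   73.] 1095
 table z: -1.1066903826167618
```

```bash
cat >> h.py <<'E'
from scipy.spatial.transform import Rotation as R
def plan(s,tgt,xdir_deg=None):
    """shift in tool axes (m) and turn about tool y (deg) to bring TCP to tgt mm and tool x along world heading"""
    A=R.from_rotvec(s["ee_rot"]).as_matrix()
    dl=A.T@(np.array(tgt)-s["eef_pos"])/1000
    out=[np.round(dl,4).tolist()]
    if xdir_deg is not None:
        best=[]
        for k in (0,180):
            h=np.radians(xdir_deg+k);w=np.array([np.cos(h),np.sin(h),0])
            v=A.T@w; a=np.degrees(np.arctan2(-v[2],v[0])); best.append(round(a,2))
        out.append(best)
    return out,"x",A[:,0].round(3),"y",A[:,1].round(3),"z",A[:,2].round(3)
E
python3 - <<'E'
from rig import arm
from h import *
s=arm.read_state()
print(plan(s,[459,-295,250],-11))
E
```

```text
([[-0.2355, 0.003, 0.3825], [np.float64(-66.23), np.float64(113.77)]], 'x', array([ 0.221, -0.975, -0.001]), 'y', array([-0.   ,  0.001, -1.   ]), 'z', array([0.975, 0.221, 0.   ]))
```

Call:
jog_arm(deltas=[-0.026,0,0.042,-7.4,-1,-0.052,0,0.085,-14.7,-1,-0.078,0,0.127,-22.1,-1,-0.105,0,0.17,-29.4,-1,-0.131,0,0.212,-36.8,-1,-0.157,0,0.255,-44.1,-1,-0.183,0,0.297,-51.5,-1,-0.209,0,0.34,-58.9,-1,-0.235,0,0.382,-66.2,-1,-0.235,0,0.382,-66.2,-1])

```text
clock: 1.15
eef_pos: [462.2, -292.1, 253.2]
ee_rot: [-1.565, 0.143, -0.145]
force: [0.0, -0.1, -0.4]
width: 1.002
```

```bash
python3 - <<'E'
from rig import arm
from h import *
s=arm.read_state();print(s["clock"],s["eef_pos"].round(1) if hasattr(s["eef_pos"],'round') else s["eef_pos"],s["joint_pos"])
shot(arm,"wrist","w1")
p,d,T,K=load("w1");P=cloud(d,T,K)
hsv=cv2.cvtColor(p,cv2.COLOR_BGR2HSV)
m=((hsv[...,0]>100)&(hsv[...,0]<125)&(hsv[...,1]>150)&(hsv[...,2]>50)).astype(np.uint8)
k,l,st,c=cv2.connectedComponentsWithStats(m)
for i in range(1,k):
    if st[i,4]<300: continue
    Q=P[l==i];t=Q[(Q[:,2]>15)&(Q[:,2]<26)]
    print(c[i].round(),st[i],"z",np.nanpercentile(Q[:,2],[5,50,95]).round(1),[np.round(a,2) for a in cv2.minAreaRect(t[:,:2].astype(np.float32))])
E
```

```text
1.15 [ 462.2 -292.1  253.2] [-0.56729127  0.23153822  1.80198851  0.00186874  1.10749038 -0.38438081]
```

View pics/w1.png

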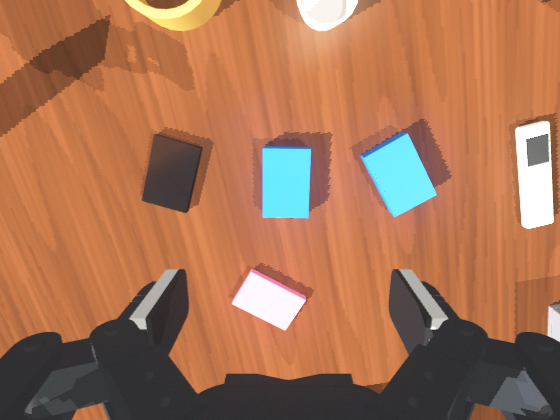

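The wrist view shows pile A at (286,182), square to the jaws. Pile B is at (398,174), the black look-alike at (173,172), and the pink one at (270,299). I'll measure with a brighter blue mask.

```bash
cat >> h.py <<'E'
def piles(n,zlo=15,zhi=26):
    p,d,T,K=load(n);P=cloud(d,T,K)
    hsv=cv2.cvtColor(p,cv2.COLOR_BGR2HSV)
    m=((hsv[...,0]>85)&(hsv[...,0]<125)&(hsv[...,1]>110)&(hsv[...,2]>60)).astype(np.uint8)
    k,l,st,c=cv2.connectedComponentsWithStats(m)
    for i in range(1,k):
        if st[i,4]<300: continue
        Q=P[l==i];t=Q[(Q[:,2]>zlo)&(Q[:,2]<zhi)]
        if len(t)<10: print(c[i],np.nanpercentile(Q[:,2],[5,50,95]));continue
        print(c[i].round(),st[i],"z",np.nanpercentile(Q[:,2],[5,50,95]).round(1),[np.round(a,2) for a in cv2.minAreaRect(t[:,:2].astype(np.float32))])
E
python3 - <<'E'
from h import *
piles("w1")
E
```

```text
[398. 174.] [ 361  132   76   85 3671] z [ 8.6 18.5 19.9] [array([ 579.18, -309.67]), array([50.18, 75.07]), np.float64(19.57)]
[286. 181.] [ 262  146   49   72 3363] z [17.1 18.6 19.8] [array([ 459.97, -295.94]), array([75.05, 49.15]), np.float64(78.43)]
```

Call:
jog_arm(deltas=[0,0.04,0,0,-0.4,0,0.08,0,0,-0.4,0,0.12,0,0,-0.4,0,0.15,0,0,-0.4,0,0.15,0,0,-0.4,0,0.15,0,0,-0.4,0,0.15,0,0,-0.4,0,0.15,0,0,-0.4,0,0.15,0,0,-0.4,0,0.15,0,0,-0.4], grip_force=40)

```text
clock: 2.2
eef_pos: [459.1, -296.2, 104.2]
ee_rot: [-1.566, 0.15, -0.152]
force: [-0.1, -0.4, -0.7]
width: 0.701
```

```bash
python3 - <<'E'
from rig import arm
from h import *
s=arm.read_state();print(s["clock"],s["eef_pos"],s["width"])
shot(arm,"wrist","w2")
piles("w2")
print(plan(s,[460,-296,24],-11.6))
A=R.from_rotvec(s["ee_rot"]).as_matrix()
for n in ("w1","w2"):
    p,d,T,K=load(n)
    P=cloud(d,T,K)
    e=[462.2,-292.1,253.2] if n=="w1" else s["eef_pos"]
    Q=(P-e)@A
    m=(np.abs(Q[...,2])<20)&(np.abs(Q[...,0])<60)&(Q[...,1]<60)&(Q[...,1]>-30)
    for sg in(-1,1):
        q=Q[m&(Q[...,0]*sg>0)]; print(n,len(q),"tip y max",np.percentile(q[:,1],[90,99,100]).round(1),"x inner",np.percentile(q[:,0]*sg,[0,1,50]).round(1))
E
```

```text
2.2 [ 459.12251963 -296.20430391  104.1690751 ] 0.700763156115502
[474. 206.] [  409   138   129   138 10553] z [ 6.4 18.5 19.6] [array([ 578.9 , -309.67]), array([50.28, 75.45]), np.float64(19.65)]
[288. 220.] [ 248  163   83  117 9150] z [17.2 18.6 19.6] [array([ 459.57, -295.83]), array([75.03, 50.  ]), np.float64(78.56)]
([[0.0007, 0.0802, 0.0004], [np.float64(0.57), np.float64(-179.43)]], 'x', array([ 0.982, -0.191,  0.001]), 'y', array([ 0.001, -0.001, -1.   ]), 'z', array([ 0.191,  0.982, -0.001]))
w1 3478 tip y max [ 2.9  8.8 10.8] x inner [41.6 41.9 42.6]
w1 3470 tip y max [ 2.9  8.8 10.5] x inner [42.4 42.6 43.4]
w2 3607 tip y max [ 8.5 16.3 18.7] x inner [29.1 29.3 32.2]
w2 3625 tip y max [ 8.2 16.5 18.9] x inner [29.8 30.  32.9]
```

View pics/w2.png

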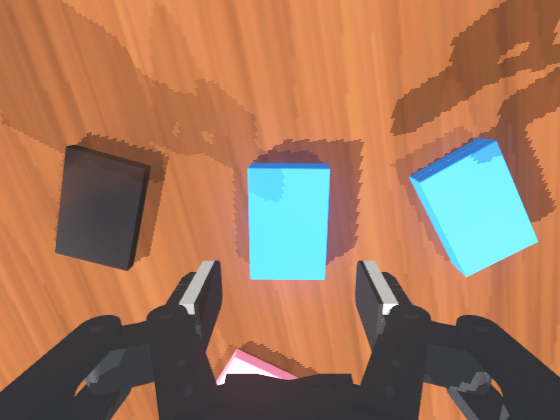

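Call:
jog_arm(deltas=[0,0.03,0,0.5,-0.4,0,0.06,0,0.5,-0.4,0,0.075,0,0.5,-0.4,0,0.081,0,0.5,-0.4,0,0.081,0,0.5,-0.4,0,0.081,0,0.5,0,0,0.081,0,0.5,0.5,0,0.081,0,0.5,0.5,0,0.081,0,0.5,0.5,0,0.081,0,0.5,0.5], grip_force=40)

```text
clock: 3.25
eef_pos: [459.3, -296.3, 23.2]
ee_rot: [-1.566, 0.157, -0.159]
force: [0.2, 0.3, 7.2]
width: 0.575
```

```bash
python3 - <<'E'
from rig import arm
from h import *
s=arm.read_state();print(s["clock"],s["eef_pos"],s["width"]*85,s["force"])
shot(arm,"wrist","w3")
E
```

```text
3.25 [ 459.29050711 -296.33410528   23.16146807] 48.916000063263745 [0.19469193 0.30239634 7.17496158]
```

View pics/w3.png

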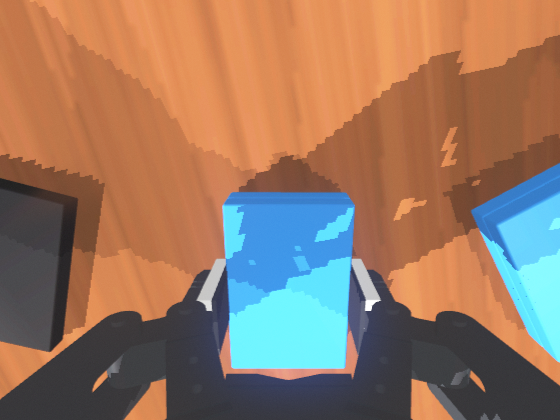

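The wrist view shows the pile held between the jaws (pile at (290,280)), opening 49 mm. Lift and check.

Call:
jog_arm(deltas=[0,-0.01,0,0,0.5,0,-0.03,0,0,0.5,0,-0.06,0,0,0.5,0,-0.1,0,0,0.5,0,-0.14,0,0,0.5,0,-0.18,0,0,0.5,0,-0.22,0,0,0.5,0,-0.24,0,0,0.5,0,-0.24,0,0,0.5,0,-0.24,0,0,0.5])

```text
clock: 4.3
eef_pos: [458.5, -295.8, 262.5]
ee_rot: [-1.565, 0.158, -0.158]
force: [0.1, 0.3, -0.3]
width: 0.573
```

```bash
python3 - <<'E'
from rig import arm
from h import *
s=arm.read_state();print(s["clock"],s["eef_pos"],s["width"]*85,s["force"])
shot(arm,"side","s4");p=load("s4")[0]
cv2.imwrite("pics/s4c.png",cv2.resize(p[170:400,130:400],None,fx=2.5,fy=2.5,interpolation=cv2.INTER_CUBIC))
piles("s4",225,270)
E
```

```text
4.3 [ 458.45137971 -295.78169759  262.53783007] 48.68769128625257 [ 0.14813817  0.29431879 -0.2880277 ]
[246. 238.] [ 229  219   33   37 1144] z [241.3 257.9 259.3] [array([ 457.13, -296.49]), array([74.64, 49.68]), np.float64(78.45)]
[311.69653179 330.7283237 ] [ 2.32907015 18.20259399 20.4412    ]
```

View pics/s4c.png

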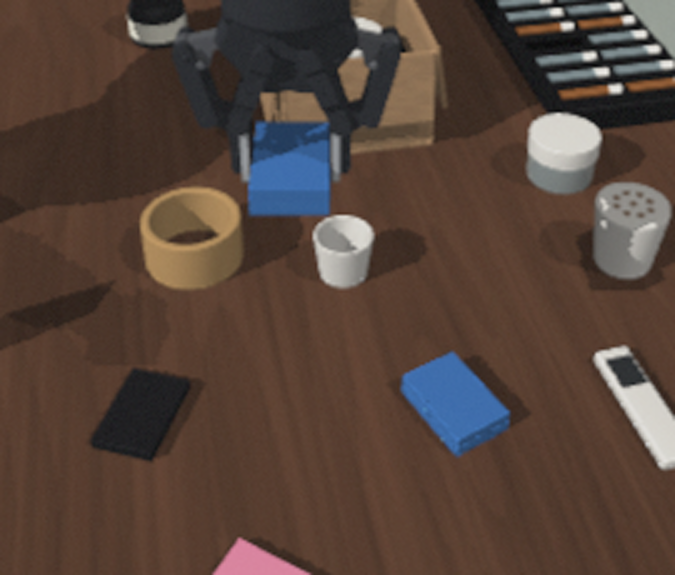

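Call:
jog_arm(deltas=[0.005,-0.01,0.04,-1.2,0.5,0.011,-0.02,0.085,-2.5,0.5,0.017,-0.03,0.13,-4,0.5,0.023,-0.03,0.175,-5.5,0.5,0.029,-0.03,0.22,-7,0.5,0.035,-0.03,0.265,-8.5,0.5,0.041,-0.03,0.31,-10,0.5,0.046,-0.03,0.35,-11,0.5,0.049,-0.03,0.373,-11.5,0.5,0.049,-0.03,0.373,-11.5,0.5])

```text
clock: 5.35
eef_pos: [581.2, 62.5, 290.2]
ee_rot: [-1.57, 0.0, 0.004]
force: [-0.3, 0.4, -1.3]
width: 0.571
```

```bash
python3 - <<'E'
from rig import arm
from h import *
s=arm.read_state();print(s["clock"],s["eef_pos"],s["width"]*85,s["force"],s["joint_pos"].round(2))
shot(arm,"wrist","w5")
p,d,T,K=load("w5");P=cloud(d,T,K)
print(plan(s,[580,121,262],0))
Q=P.reshape(-1,3)
m=(abs(Q[:,0]-580)<110)&(abs(Q[:,1]-121)<110)
h,e=np.histogram(Q[m][:,2],bins=np.arange(50,130,2));print([(int(a),int(b)) for a,b in zip(e,h)])
E
```

```text
5.35 [581.19950249  62.45227483 290.17792027] 48.497207345219 [-0.3145926   0.36041299 -1.34122899] [0.1  0.26 1.68 0.   1.21 0.1 ]
([[-0.001, 0.0282, 0.0585], [np.float64(0.15), np.float64(-179.85)]], 'x', array([ 1.   ,  0.003, -0.003]), 'y', array([-0.003,  0.   , -1.   ]), 'z', array([-0.003,  1.   ,  0.   ]))
[(50, 0), (52, 57), (54, 193), (56, 2852), (58, 10962), (60, 864), (62, 570), (64, 1164), (66, 1093), (68, 296), (70, 241), (72, 249), (74, 234), (76, 263), (78, 266), (80, 246), (82, 274), (84, 274), (86, 296), (88, 267), (90, 291), (92, 312), (94, 321), (96, 1081), (98, 5948), (100, 765), (102, 308), (104, 340), (106, 346), (108, 352), (110, 399), (112, 4301), (114, 2317), (116, 401), (118, 415), (120, 421), (122, 411), (124, 455), (126, 427)]
```

View pics/w5.png

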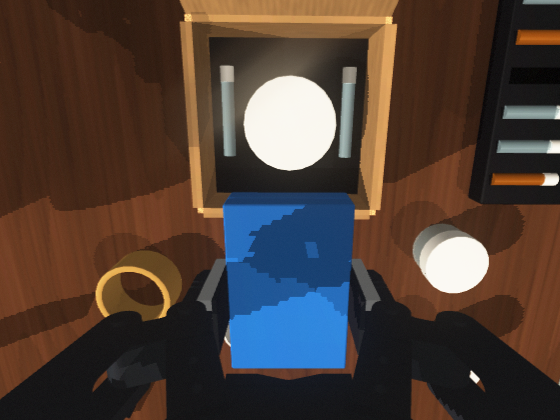

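The wrist view shows the whole lid as a white disc at (290,124), inside the carton rim (columns about 190–390). I'll fit the lid, its height below the rim and the held pads.

```bash
python3 - <<'E'
from h import *
p,d,T,K=load("w5");P=cloud(d,T,K);
L=P[...,2]; g=cv2.cvtColor(p,cv2.COLOR_BGR2HSV)
m=((L>94)&(L<104)&(g[...,1]<60)).astype(np.uint8)
k,l,st,c=cv2.connectedComponentsWithStats(m);i=1+np.argmax(st[1:,4])
q=P[l==i];print("lid n",len(q),"z",np.median(q[:,2]),"circle",cv2.minEnclosingCircle(q[:,:2].astype(np.float32)),"mean",q.mean(0),"rect",cv2.minAreaRect(q[:,:2].astype(np.float32)))
r=P[(L>111)&(L<118.5)&(abs(P[...,0]-580)<84)&(P[...,1]<210)&(P[...,1]>36)]
h,e=np.histogram(r[:,2],bins=np.arange(111,119,.5));print(h)
for a in(0,1): print(np.histogram(r[:,a],bins=20))
r2=P[(L>112)&(L<116.5)]
print("rim med z", np.median(r2[:,2]))
b=((g[...,0]>85)&(g[...,0]<125)&(g[...,1]>110)&(g[...,2]>60)&(L>270)&(L<295))
t=P[b];print("pile top",np.median(t[:,2]),cv2.minAreaRect(t[:,:2].astype(np.float32)))
E
```

```text
lid n 6863 z 98.86834405453868 circle ((582.0625610351562, 120.47579193115234), 41.01613235473633) mean [582.0577946  121.82243209  98.87137298] rect ((582.025634765625, 120.53531646728516), (81.06245422363281, 80.97889709472656), 26.324399948120117)
[  95  136  373  822 1366 1684 1258  654  245  143  118   87   93  103
  106]
(array([1975,  448,  240,  144,  134,  141,  134,  137,  135,  139,  142,
        139,  141,  141,  136,  138,  138,  208,  567, 1906]), array([496.0109701 , 504.40952825, 512.8080864 , 521.20664455,
       529.6052027 , 538.00376085, 546.402319  , 554.80087715,
       563.19943531, 571.59799346, 579.99655161, 588.39510976,
       596.79366791, 605.19222606, 613.59078421, 621.98934236,
       630.38790051, 638.78645866, 647.18501681, 655.58357497,
       663.98213312]))
(array([ 324,  254,  187,  196,  208,  203,  213,  215,  232,  240,  229,
        258,  254,  260,  269,  265,  290,  290,  443, 2453]), array([ 37.90970761,  46.33016943,  54.75063125,  63.17109306,
        71.59155488,  80.01201669,  88.43247851,  96.85294032,
       105.27340214, 113.69386396, 122.11432577, 130.53478759,
       138.9552494 , 147.37571122, 155.79617303, 164.21663485,
       172.63709666, 181.05755848, 189.4780203 , 197.89848211,
       206.31894393]))
rim med z 113.72990672361871
pile top 285.5610647617273 ((580.1893310546875, 62.9225959777832), (75.41045379638672, 52.41550064086914), 89.91631317138672)
```

Call:
jog_arm(deltas=[0.001,0,0.03,0.1,0.5,0.002,0,0.0575,0.1,0.5,0.002,0.03,0.0575,0.1,0.5,0.002,0.06,0.0575,0.1,0.5,0.002,0.09,0.0575,0.1,0.5,0.002,0.12,0.0575,0.1,0.5,0.002,0.14,0.0575,0.1,0.5,0.002,0.155,0.0575,0.1,0.5,0.002,0.155,0.0575,0.1,0.5,0.002,0.155,0.0575,0.1,0.5])

```text
clock: 6.4
eef_pos: [583.5, 116.7, 137.5]
ee_rot: [-1.571, 0.003, -0.002]
force: [0.5, 0.1, -0.4]
width: 0.576
```

```bash
python3 - <<'E'
from rig import arm
from h import *
s=arm.read_state();print(s["clock"],s["eef_pos"],s["width"]*85,s["force"])
shot(arm,"wrist","w6")
p,d,T,K=load("w6");P=cloud(d,T,K);L=P[...,2];g=cv2.cvtColor(p,cv2.COLOR_BGR2HSV)
b=((g[...,0]>85)&(g[...,0]<125)&(g[...,1]>110)&(g[...,2]>60)&(L>120)&(L<145))
t=P[b];print("pile top",np.median(t[:,2]),cv2.minAreaRect(t[:,:2].astype(np.float32)))
E
```

```text
6.4 [583.45795489 116.66303351 137.4748495 ] 48.97400080879239 [ 0.51344196  0.13114114 -0.38008694]
pile top 132.8369120469527 ((583.689453125, 116.87252807617188), (75.95162200927734, 50.446434020996094), 89.90605163574219)
```

View pics/w6.png

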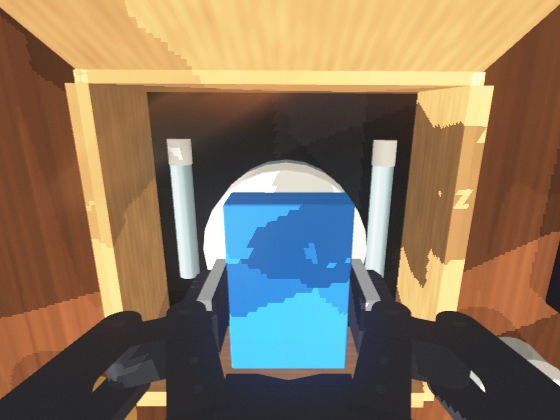

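Call:
jog_arm(deltas=[-0.0005,0,0.0015,0,0.5,-0.0015,0.002,0.0037,0,0.5,-0.0015,0.004,0.0037,0,0.5,-0.0015,0.006,0.0037,0,0.5,-0.0015,0.008,0.0037,0,0.5,-0.0015,0.01,0.0037,0,0.5,-0.0015,0.011,0.0037,0,0.5,-0.0015,0.012,0.0037,0,0.5,-0.0015,0.0125,0.0037,0,0.5,-0.0015,0.0125,0.0037,0,0.5])

```text
clock: 7.45
eef_pos: [581.9, 120.9, 124.7]
ee_rot: [-1.571, 0.002, -0.002]
force: [-0.3, -0.3, -1.4]
width: 0.573
```

```bash
cat > c.py <<'E'
from rig import arm
from h import *
import sys
s=arm.read_state();print(s["clock"],s["eef_pos"],s["width"]*85,s["force"])
shot(arm,"wrist",sys.argv[1])
p,d,T,K=load(sys.argv[1]);P=cloud(d,T,K);L=P[...,2];g=cv2.cvtColor(p,cv2.COLOR_BGR2HSV)
b=((g[...,0]>85)&(g[...,0]<125)&(g[...,1]>110)&(g[...,2]>60)&(L>112)&(L<145))
t=P[b];print("pile top",np.median(t[:,2]),cv2.minAreaRect(t[:,:2].astype(np.float32)))
E
python3 c.py w7
```

```text
7.45 [581.85225263 120.89665334 124.71850926] 48.747234629934326 [-0.280903   -0.31507749 -1.36911207]
pile top 120.09221244365355 ((582.069091796875, 121.12686920166016), (75.80867004394531, 50.54690933227539), 89.5293197631836)
```

Not in contact yet. I'll keep descending in small steps until the force shows the pile is resting on the lid.

Call:
jog_arm(deltas=[0,0.0003,0,0,0.5,0,0.0006,0,0,0.5,0,0.0009,0,0,0.5,0,0.0012,0,0,0.5,0,0.0015,0,0,0.5,0,0.0015,0,0,0.5,0,0.0015,0,0,0.5,0,0.0015,0,0,0.5,0,0.0015,0,0,0.5,0,0.0015,0,0,0.5])

```text
clock: 8.5
eef_pos: [581.9, 120.9, 123.3]
ee_rot: [-1.571, 0.002, -0.002]
force: [-1.3, 0.1, 1.6]
width: 0.573
```

```bash
python3 -c "
from rig import arm
s=arm.read_state();print(s['clock'],s['eef_pos'],s['force'],s['wrist_torque'])"
```

```text
8.5 [581.90429654 120.91110754 123.34989268] [-1.34669855  0.08060072  1.55386298] [ 0.01364327  0.10859848 -0.09890291]
```

Force rose by about 3 N at the predicted height, so the pile is on the lid. Release.

Call:
jog_arm(deltas=[0,0,0,0,-0.1,0,0,0,0,-0.2,0,0,0,0,-0.3,0,0,0,0,-0.4,0,0,0,0,-0.5,0,-0.01,0,0,-0.5,0,-0.03,0,0,-0.5,0,-0.06,0,0,-0.5,0,-0.1,0,0,-0.5,0,-0.12,0,0,-0.5])

```text
clock: 9.5
eef_pos: [583.1, 121.1, 247.4]
ee_rot: [-1.57, -0.001, -0.005]
force: [1.3, -1.4, -0.0]
width: 0.75
```

```bash
python3 c.py w8; python3 -c "
from rig import arm
from h import *
shot(arm,'side','s8')"
```

```text
9.5 [583.06998968 121.14658008 247.38279312] 63.76955083537561 [ 1.32205119 -1.36345176 -0.0143652 ]
pile top 118.82168139724335 ((582.04833984375, 121.27700805664062), (49.984039306640625, 75.14541625976562), 0.0083985710516572)
```

View pics/w8.png

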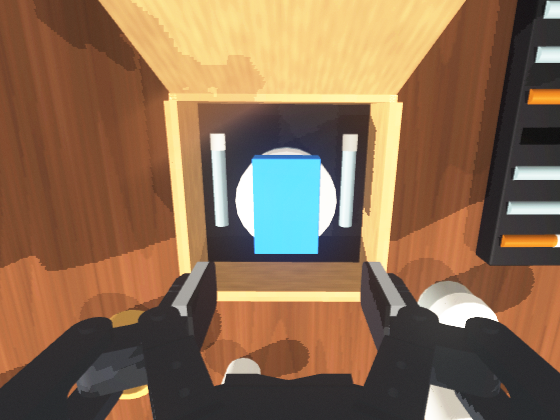

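View pics/s8.png

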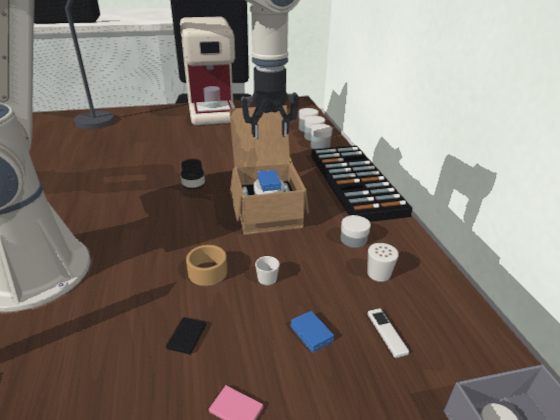

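Both pads now lie flat and square on the lid, at (582,121), top about 120 mm, so roughly 5 mm proud of the rim. The second blue pile stays on the table as the spare. Next I'll shut the fingers and go up and over, behind the flap.

Call:
jog_arm(deltas=[0,-0.03,0,0,1,0,-0.06,0,0,1,0,-0.085,0.02,0,1,0,-0.085,0.06,0,1,0,-0.085,0.1,0,1,0,-0.085,0.14,0,1,0,-0.085,0.18,0,1,0,-0.085,0.21,0,1,0,-0.085,0.21,0,1,0,-0.085,0.21,0,1])

```text
clock: 10.6
eef_pos: [581.8, 331.0, 327.2]
ee_rot: [-1.572, 0.002, 0.0]
force: [-0.2, -0.0, 0.7]
width: 0.001
```

```bash
python3 -c "
from rig import arm
from h import *
s=arm.read_state();print(s['clock'],s['eef_pos'],s['width'],s['force'],s['joint_pos'].round(2))
shot(arm,'side','s9');shot(arm,'scene','c9')
p,d,T,K=load('c9');P=cloud(d,T,K)
q=P[(abs(P[...,0]-582)<70)&(P[...,1]>205)&(P[...,1]<275)&(P[...,2]>118)&(P[...,2]<275)]
print(len(q),q.max(0));c=q.mean(0);v=np.linalg.svd(q-c,full_matrices=False)[2];print(c,v[2])
"
```

```text
10.6 [581.81157554 330.99551396 327.18639154] 0.001005561674662515 [-0.20006322 -0.01016323  0.68394075] [ 0.52  0.37  1.45 -0.    1.33  0.52]
1134 [651.77148972 269.84157178 263.57996634]
[587.32558224 241.39132739 195.28895942] [ 0.01100848  0.92709721 -0.37465927]
```

View pics/c9.png

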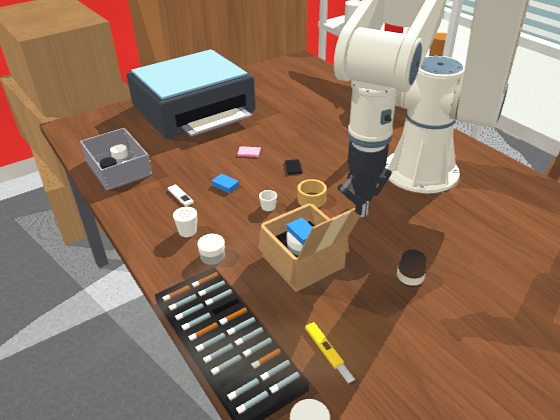

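The scene view shows the shut fingertips at (362,212), beyond the flap's free edge at (365,205). I'll descend and push toward -y.

Call:
jog_arm(deltas=[0,0.03,0,0,1,0,0.06,0,0,1,0,0.066,-0.005,0,1,0,0.066,-0.02,0,1,0,0.066,-0.035,0,1,0,0.066,-0.05,0,1,0,0.066,-0.065,0,1,0,0.066,-0.08,0,1,0,0.066,-0.09,0,1,0,0.066,-0.09,0,1])

```text
clock: 11.7
eef_pos: [582.2, 239.3, 262.5]
ee_rot: [-1.571, 0.003, -0.003]
force: [0.1, 0.1, -0.9]
width: 0.003
```

```bash
cat > f.py <<'E'
from rig import arm
from h import *
import sys
s=arm.read_state();print(s['clock'],s['eef_pos'],s['width'],s['force'])
n=sys.argv[1]
shot(arm,'side',n)
p,d,T,K=load(n)
cv2.imwrite(f"pics/{n}c.png",cv2.resize(p[60:260,160:380],None,fx=2.8,fy=2.8,interpolation=cv2.INTER_CUBIC))
E
python3 f.py s10
```

```text
11.7 [582.19990354 239.2871841  262.51770374] 0.0031311939693568843 [ 0.11501991  0.11336002 -0.9205643 ]
```

View pics/s10c.png

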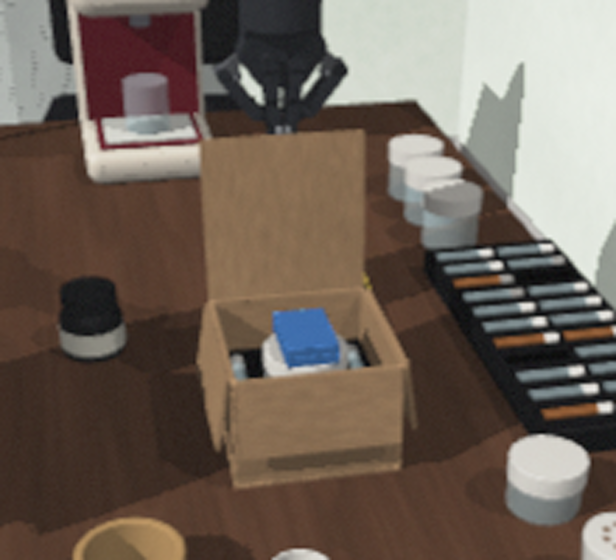

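The side view shows the flap near upright with the fingers behind its top edge at crop (283,125). I'll follow the arc down.

Call:
jog_arm(deltas=[0,0,-0.012,0,1,0,0,-0.024,0,1,0,0.001,-0.04,0,1,0,0.004,-0.056,0,1,0,0.009,-0.072,0,1,0,0.0155,-0.087,0,1,0,0.021,-0.096,0,1,0,0.027,-0.105,0,1,0,0.0345,-0.113,0,1,0,0.0345,-0.113,0,1])

```text
clock: 12.75
eef_pos: [581.4, 126.8, 226.5]
ee_rot: [-1.571, 0.004, -0.001]
force: [-0.1, 0.2, -0.4]
width: -0.003
```

```bash
python3 f.py s11
```

```text
12.75 [581.35338817 126.83750039 226.45114311] -0.0030842986976906185 [-0.12005543  0.23484663 -0.44296741]
```

View pics/s11c.png

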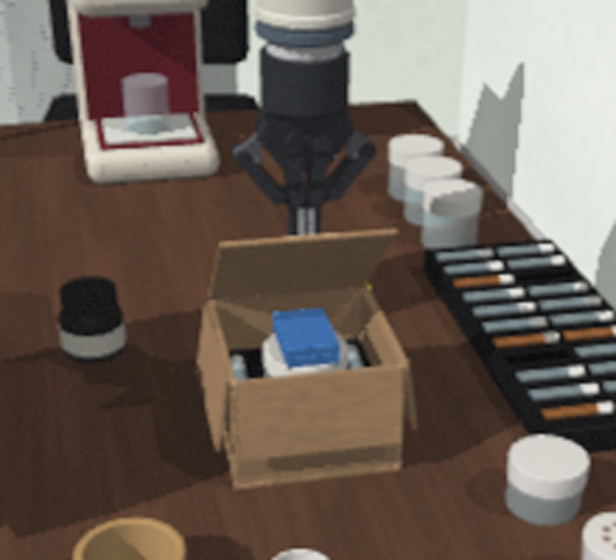

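The side view shows the flap folded to about 45° with the fingers on its outer face. Continue to about 10°.

Call:
jog_arm(deltas=[0,0.008,-0.008,0,1,0,0.016,-0.015,0,1,0,0.0235,-0.021,0,1,0,0.033,-0.026,0,1,0,0.043,-0.031,0,1,0,0.05,-0.034,0,1,0,0.057,-0.036,0,1,0,0.062,-0.037,0,1,0,0.064,-0.038,0,1,0,0.064,-0.038,0,1])

```text
clock: 13.8
eef_pos: [581.7, 89.9, 163.5]
ee_rot: [-1.571, 0.002, -0.002]
force: [-0.1, 0.5, -0.0]
width: 0.005
```

```bash
python3 f.py s12
```

```text
13.8 [581.693844    89.91831937 163.51123358] 0.004826139856297773 [-0.14814854  0.48162111 -0.03597599]
```

View pics/s12c.png

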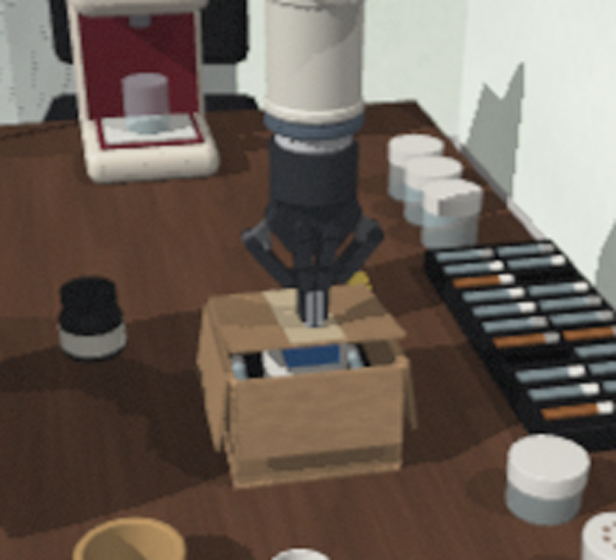

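The flap is at about 10° with the fingers on the tape strip at crop (315,310). Now I'll press down gently in steps.

Call:
jog_arm(deltas=[0,0.002,0,0,1,0,0.004,0,0,1,0,0.006,0,0,1,0,0.008,0,0,1,0,0.01,0,0,1,0,0.012,0,0,1,0,0.014,0,0,1,0,0.015,0,0,1,0,0.016,0,0,1,0,0.016,0,0,1])

```text
clock: 14.85
eef_pos: [581.8, 89.9, 147.7]
ee_rot: [-1.571, 0.002, -0.002]
force: [1.2, -0.1, -0.6]
width: 0.004
```

Call:
jog_arm(deltas=[0,0.0005,0,0,1,0,0.001,0,0,1,0,0.0015,0,0,1,0,0.002,0,0,1,0,0.0025,0,0,1,0,0.003,0,0,1,0,0.003,0,0,1,0,0.003,0,0,1,0,0.003,0,0,1,0,0.003,0,0,1])

```text
clock: 15.85
eef_pos: [581.8, 90.0, 144.7]
ee_rot: [-1.571, 0.002, -0.002]
force: [0.0, -0.6, 1.1]
width: -0.002
```

Call:
jog_arm(deltas=[0,0.0003,0,0,1,0,0.0006,0,0,1,0,0.0009,0,0,1,0,0.0012,0,0,1,0,0.0015,0,0,1,0,0.0015,0,0,1,0,0.0015,0,0,1,0,0.0015,0,0,1,0,0.0015,0,0,1,0,0.0015,0,0,1])

```text
clock: 16.85
eef_pos: [581.8, 89.9, 143.3]
ee_rot: [-1.571, 0.002, -0.002]
force: [0.2, -0.4, 1.7]
width: -0.004
```

Call:
jog_arm(deltas=[0,0.0002,0,0,1,0,0.0004,0,0,1,0,0.0006,0,0,1,0,0.0008,0,0,1,0,0.001,0,0,1,0,0.001,0,0,1,0,0.001,0,0,1,0,0.001,0,0,1,0,0.001,0,0,1,0,0.001,0,0,1])

```text
clock: 17.85
eef_pos: [581.8, 89.9, 142.3]
ee_rot: [-1.571, 0.002, -0.002]
force: [0.1, -1.2, 2.3]
width: -0.002
```

Call:
jog_arm(deltas=[0,0.0002,0,0,1,0,0.0004,0,0,1,0,0.0006,0,0,1,0,0.0008,0,0,1,0,0.001,0,0,1,0,0.001,0,0,1,0,0.001,0,0,1,0,0.001,0,0,1,0,0.001,0,0,1,0,0.001,0,0,1])

```text
clock: 18.85
eef_pos: [581.8, 89.9, 141.3]
ee_rot: [-1.571, 0.002, -0.002]
force: [-0.1, -1.9, 2.0]
width: -0.001
```

Call:
jog_arm(deltas=[0,0.0001,0,0,1,0,0.0002,0,0,1,0,0.0003,0,0,1,0,0.0004,0,0,1,0,0.0005,0,0,1,0,0.0005,0,0,1,0,0.0005,0,0,1,0,0.0005,0,0,1,0,0.0005,0,0,1,0,0.0005,0,0,1])

```text
clock: 19.85
eef_pos: [581.8, 89.9, 141.1]
ee_rot: [-1.571, 0.002, -0.002]
force: [-1.8, -2.0, 6.2]
width: 0.001
```

Call:
jog_arm(deltas=[0,0.0001,0,0,1,0,0.0002,0,0,1,0,0.0003,0,0,1,0,0.0004,0,0,1,0,0.0004,0,0,1,0,0.0004,0,0,1,0,0.0004,0,0,1,0,0.0004,0,0,1,0,0.0004,0,0,1,0,0.0004,0,0,1])

```text
clock: 20.85
eef_pos: [581.8, 89.9, 141.0]
ee_rot: [-1.571, 0.002, -0.002]
force: [-2.4, -2.7, 9.6]
width: -0.002
```

```bash
python3 f.py s13; python3 - <<'E'
from rig import arm
from h import *
shot(arm,"scene","c13");print(arm.read_state()["force"]);shot(arm,"wrist","w13");print(arm.read_state()["force"],arm.read_state()["eef_pos"])
for n in("s13","c13","w13"):
    p,d,T,K=load(n);P=cloud(d,T,K)
    q=P[(abs(P[...,0]-582)<75)&((abs(P[...,0]-582)>25))&(P[...,1]>45)&(P[...,1]<198)&(P[...,2]>108)&(P[...,2]<130)]
    c=np.median(q,0);A=np.c_[q[:,0]-582,q[:,1]-200,np.ones(len(q))]
    w=np.ones(len(q),bool)
    for _ in range(5):
        k=np.linalg.lstsq(A[w],q[w][:,2],rcond=None)[0];w=abs(A@k-q[:,2])<2.5
    print(n,len(q),w.sum(),"slope x,y",k)
E
```

```text
20.85 [581.84867553  89.91286852 140.99631259] -0.001937752908907333 [-2.44216625 -2.7428995   9.64664829]
[-3.16753604 -2.41925077  9.22726765]
[-2.79284488 -1.6692207   9.15924399] [581.83973373  89.94655631 140.97311441]
s13 1021 974 slope x,y [-1.75694871e-03 -6.19274289e-05  1.17730526e+02]
c13 1428 1195 slope x,y [1.63298906e-03 7.35836624e-04 1.18687279e+02]
w13 74424 74411 slope x,y [1.27313741e-04 1.27600351e-03 1.17703489e+02]
```

View pics/s13c.png

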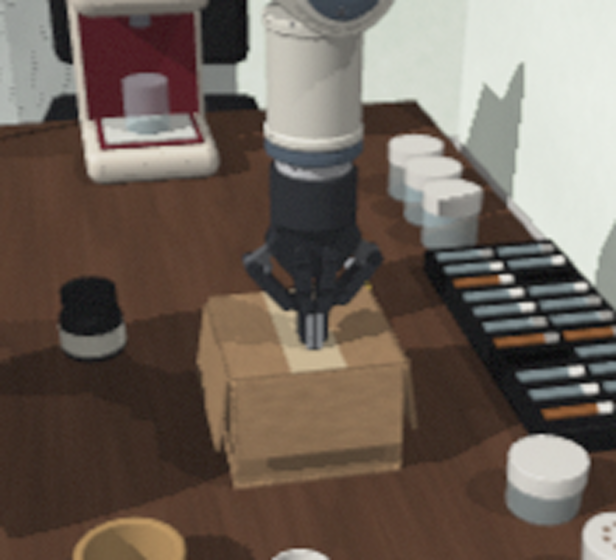

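The flap is level within about 0.001 rad in all three cameras, with a steady push of about 9–10 N. I'll check the spare pads and bystanders against the starting pictures, then hand in.

```bash
python3 - <<'E'
from rig import arm
from h import *
piles("s13")
a=load("s0" if 0 else "side0")[0].astype(int);b=load("s13")[0].astype(int)
diff=(abs(a-b).max(-1)>50)
vis=load("s13")[0].copy();vis[diff]=(0,0,255);cv2.imwrite("pics/diff.png",vis)
print(arm.read_state()["force"])
E
```

```text
[312. 331.] [ 291  311   43   41 1037] z [ 2.3 18.3 20.5] [array([ 576.79, -309.61]), array([51.33, 76.91]), np.float64(18.71)]
[-2.79284488 -1.6692207   9.15924399]
```

View pics/diff.png

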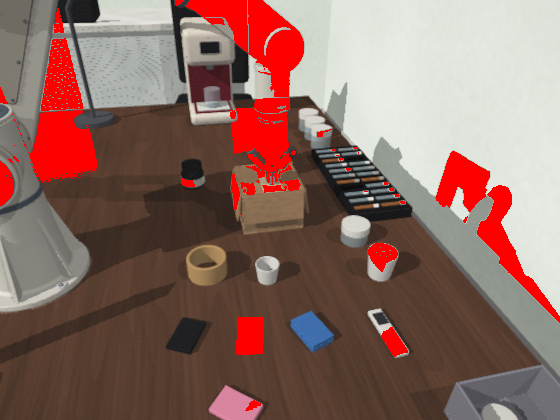

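The differences from the start are the arm and its shadows, the removed pile and the flap. No object outline has shifted, and the spare pile is still at (577,-310). Handing in.

```bash
python3 -c "
from rig import arm
print(arm.hand_in());s=arm.read_state();print(s['clock'],s['force'],s['eef_pos'])"
```

```text
the job is handed in; nothing more can be done
None
the job is handed in; nothing more can be done
```

The job is handed in at about 21 s of the 72 s allowed, with the flap folded shut and the fingers still pressing it down. No verdict was reported.

I lifted one two-pad pile as a unit and set it flat on the lid. I then folded the flap over from behind with the shut fingers and pressed it level. The other two pads stay on the table as spares.

**Stack:**
- After release it lay flat at (582, 121) mm, within about 1 mm of the lid centre.
- Its top was about 120 mm up, roughly 5 mm proud of the rim. I corrected camera heights by about 1.3 mm, because the known rim and pad heights read low.

**Flap:**
- All three cameras read it level to about 0.001 rad.
- The wrist force held at about 9–10 N, inside the 2–35 N band.

**Not measured directly:**
- The forces between flap, pads and jar could not be read. I infer at least 2.5 N, because the jar had to give about 5 mm for the flap to lie level.
- I could not see inside the carton once the flap was shut.

**Surroundings:** The spare pads were at (577, -310) mm, far outside the 120 mm limit. Compared with the starting picture, I saw no bystander shifted.

No check failed.

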